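# Trace the stepped seam of a mould plate with a right-angle pick

### The arm

A 6-joint arm with a two-finger parallel gripper is mounted at the origin on a cart in front of the work surface, level with it; the furniture and walls round the work are solid. World frame = base frame: x ahead of the robot, y to its left, z up, the work surface at z = 0. Lengths are in m, angles in rad, forces in N, time in s.
With the tool pointing down it reaches from about 0.35 to 0.975 m from the base axis. Payload 4.9 kg.
Tool frame: the origin (TCP) lies on the centre line of the jaws, within the pads' length; the fingertips stand ahead of it and the grasp point (between the pads) is the TCP (manip.tip_extent is the z of the fingertips in the tool frame, in m); z points along the fingers, y is the line along which they close (so a half turn about z gives the same grasp; the last joint's range is limited). The gripper opens to 85 mm and grips with 20 to 120 N. Pads are 22 mm wide; open, the fingers measure 114 mm over their backs; the gripper's body (76 mm by 85 mm) begins 54 mm behind the grasp point. The pads swing forward as they close: fully open they stand 13 mm farther back than shut.
Start: joints at [1.038, 0.053, 1.613, -0, 1.476, -0.119], TCP at [0.251, 0.572, 0.25] pointing down, gripper open.
Joint ranges: [-3.01, 3.01], [-1.01, 2.22], [0.06, 2.58], [-1.02, 4.17], [0.09, 2.62], [-3.14, 3.14]. Speed limits (rad/s): [2.57, 2.57, 3.14, 3.14, 3.14, 3.14].

### API

Orientations are given as a unit quaternion [w, x, y, z].
In Python, from plant import manip gives the robot as it stands. The module is installed in compiled form; this text tells all that it offers.
- The arm moves only by the shell command python3 -m crank 'ROWS'. ROWS is a JSON object whose key "rows" holds a list of rows, 1 to 5 of them, each of 7 numbers: the opening from 0.0 (shut) to 1.0 (fully open), then dx, dy, dz in fractions of the full range, 1 being 0.8 m, then a rotation vector rx, ry, rz in fractions of the full range, 1 being pi/2 rad; each row shifts and turns the commanded pose from where the row before left it, along the tool's axes as they then stand; what a row does not reach is not made up. A row lasts 1/8 s, in which the tool goes at most 0.0625 m and 0.188 rad, less where a joint would pass 70% of its speed; a pose out of reach is approached as far as the arm can. The fingers move at their own pace and stop on an object; the grip force is fixed at half the most. Time passes only in rows, so rows that do not move let the fingers close. It prints the time, the measured TCP pose, the force, the opening and the grip force at its end. Input that does not fit is refused with a message, and nothing moves.
- manip.state(): the state, without advancing time (a new reading comes with each control period).
- manip.grab_frame(name): name is "scene" or "top" or "wrist"; returns (picture, depth): 384x512x3 uint8, red, green, blue; 384x512 float32, m along the optical axis (not along the pixel's ray), 0 where there is no reading.
- manip.camera_params(name): a dict with "intrinsics" (3x3 intrinsics, pixels), "k1" (the pictures are not rectified: a ray, as slopes to the right and down, at radius r is drawn at 1 + k1 r^2 times it, then the intrinsics apply), "xyz" and "orientation" of the camera in the world. Camera axes: x right, y down, z forward; pixel columns grow to the right and rows downward; lengths in m; the calibration is good to about 2 mm. A picture is of the moment at which its call begins: read the wrist's pose just before it. camera_params takes no time and is no camera call; for the wrist camera it gives the pose at the moment of the call.
- manip.job_done(): hands the job in; it is judged then, once.
Trained networks look in the newest picture that a camera, given by its name, has taken for a name from the list of things; names that differ only in an ending like _2 or _b are one class to them, and where a whole thing is asked for, a point or a joint stands for the part that bears it (a point fixed in the world has none). Each returns a list of dicts, best first, with "conf" (0 to 1); they miss things now and then, are a little off and sometimes report something else, mostly with a low value. They report only what shows in the picture. A call takes as long as a camera call. They do not tell look-alikes from the thing itself.
- manip.look_for(camera, query): "extent" ([left, top, right, bottom] in pixels, round what is visible of it).
- manip.outline_of(camera, query): "region" (384x512 bool, what is visible of it) and "extent" ([left, top, right, bottom] in pixels, round what is visible of it).
- manip.mark_of(camera, query): "centre" ([row, column] in pixels: a listed point, or the origin of a listed thing).
The state is a dict: "time": time; "joint_pos": joint angles; "joint_vel": joint speeds; "joint_efforts": joint torques, N m; "tool_pos": TCP position; "tool_rot": TCP orientation; "contact_force": force on the tool from outside, world axes, zero at the start; "ft_torque": the same for the moment, N m; "gripper_width": opening from 0.0 (shut) to 1.0 (fully open); "grasp_force": force on a finger pad.
Only numpy, scipy, OpenCV 4.12 (cv2) and the standard library are available. Lean on these libraries where they do the work, as an engineer would, in place of code of your own. Each camera call takes 0.05 s, during which the arm holds its last target. There are 200 camera calls.

### The job

Check that the seam of the two-part mould plate is clear. First press down the red pad of the hold-down clamp as far as it goes, so that its nose tips up off the seam; then take the orange right-angle pick from its wooden rest and guide its tip slowly (about 3 cm a second) and lightly through the whole seam, from the end by the red dot round both corners to the end by the green dot, without lifting it out on the way. Lay the pick back in the two saddles of its rest, leave the clamp open, and disturb none of the things standing around.

Things in the scene. Friction and masses are not known exactly. Their poses are not given: they have to be found in the camera images.
- plate: Fixed mould plate, white near half, blue far half. Origin at its underside; x (away from robot at yaw 0) -65..+50, y -100..+100, z 0..20 mm. The seam is a groove 12 mm wide, 8 mm deep (dark floor at z = 12), centre line (20,80)-(20,0)-(-20,0)-(-20,-80) mm, walls at y = +-92. Red dot beside the start, green dot beside the finish.
- seam_start (a point): Start of the seam, by the red dot, (20, 80) mm in the plate's frame. The point lies on the seam's centre line, 16 mm above the plate's underside (4 mm below its top), where the tip's centre should pass.
- seam_mid1 (a point): Halfway along the first leg, (20, 40) mm. The point lies on the seam's centre line, 16 mm above the plate's underside (4 mm below its top), where the tip's centre should pass.
- seam_corner1 (a point): First corner, (20, 0) mm. The point lies on the seam's centre line, 16 mm above the plate's underside (4 mm below its top), where the tip's centre should pass.
- seam_corner2 (a point): Second corner, (-20, 0) mm. The point lies on the seam's centre line, 16 mm above the plate's underside (4 mm below its top), where the tip's centre should pass.
- seam_mid2 (a point): Halfway along the last leg, (-20, -40) mm; the lowered clamp nose covers the seam here. The point lies on the seam's centre line, 16 mm above the plate's underside (4 mm below its top), where the tip's centre should pass.
- seam_finish (a point): End of the seam, by the green dot, (-20, -80) mm. The point lies on the seam's centre line, 16 mm above the plate's underside (4 mm below its top), where the tip's centre should pass.
- clamp (a joint): Rocking hold-down on the plate, rad: about 0 nose down across the seam, 1.05 fully tipped up (then 90 mm high, nose 10 mm clear on the seam's far side). Pin along plate y at (35,-45,34) mm in the plate's frame. Nose arm 58 mm to -x; tail arm 58 mm to +x, rising 35 degrees at 0. Pressing the tail down (3 to 5 N) lifts the nose; stiff, stays where left.
- clamp_pad (a point): Centre of the top face of the clamp's round red tail pad, 28 mm wide, beyond the plate's far edge. In the plate's frame it goes from (78,-45,74) mm at angle 0 through (93,-45,42) at 0.61 to (91,-45,17) at 1.05. Push straight down at about x = 85, y = -45.
- pick: Loose right-angle pick, about 90 g, lying in the rest. Orange square handle 14 x 14 mm, along x from -55 to +55 mm; origin at the handle's centre; z up. An 8 mm steel shaft goes on from the +x end to x = 105 mm and bends straight down to a thin (5 mm) round tip.
- pick_tip (a point): Centre of the pick's ball tip (radius 2.5 mm), at (105, 0, -65) mm in the pick's frame.
- rest: Fixed wooden rest: base 120 x 60 x 8 mm, long side along x, origin at its underside; two saddles 8 mm thick at x = -42 and +42 mm. Saddle floors 70 mm above the table, cheeks 24 mm apart rising 11 mm more. The pick's handle lies about centred, its centre 77 mm above the table, free between the saddles to be gripped from above.
- tray: Bystander: pink six-cup silicone mould, 130 (x) by 200 (y) by 30 mm; origin at its underside.
- jar_ochre: Bystander: glass pigment jar with yellow-ochre powder and wooden lid, 49 mm across, 70 mm tall; origin at its underside.
- jar_pink: Bystander: glass pigment jar with pink powder and wooden lid, 49 mm across, 70 mm tall; origin at its underside.
- dropper: Bystander: amber dropper bottle, 32 mm across, 97 mm tall; origin at its underside.
Things that resemble listed ones, but are neither listed nor needed, are in the scene too. Of the things shaped like the pick, the orange one is meant.

How it is judged:
On the way, in this order (a step that is already met when the one before it is completed fails the run):
1. the clamp is tipped up, its nose off the seam (value of joint clamp above 0.9 rad), for 0.2 s.
2. the pick's tip is down in the seam at its start, by the red dot (horizontal distance between pick_tip and seam_start below 0.006 m and z of pick_tip in the frame of plate below 0.0195 m), for 0.1 s.
3. the tip is in the seam halfway along the first leg (horizontal distance between pick_tip and seam_mid1 below 0.006 m and z of pick_tip in the frame of plate below 0.0195 m), for 0.1 s.
4. the tip is in the seam at the first corner (horizontal distance between pick_tip and seam_corner1 below 0.006 m and z of pick_tip in the frame of plate below 0.0195 m), for 0.1 s.
5. the tip is in the seam at the second corner (horizontal distance between pick_tip and seam_corner2 below 0.006 m and z of pick_tip in the frame of plate below 0.0195 m), for 0.1 s.
6. the tip is in the seam halfway along the last leg, where the clamp's nose was (horizontal distance between pick_tip and seam_mid2 below 0.006 m and z of pick_tip in the frame of plate below 0.0195 m), for 0.1 s.
7. the tip is in the seam at its finish, by the green dot (horizontal distance between pick_tip and seam_finish below 0.006 m and z of pick_tip in the frame of plate below 0.0195 m), for 0.1 s.
At the end, for the whole second after the job is handed in: The clamp is still tipped up (over 0.9 rad) and the pick lies still, released and tip down in both saddles of its rest, either way round, its handle's centre within 25 mm along and 9 mm across of the rest's middle (value of joint clamp above 0.9 rad and x of pick in the frame of rest between -0.025 and 0.025 m and y of pick in the frame of rest between -0.009 and 0.009 m and z of pick in the frame of rest between 0.074 and 0.081 m and angle between the x axis of pick and the x axis of rest, either way round below 0.15 rad and angle between pick's own z axis and vertical below 0.15 rad and linear speed of pick below 0.02 m/s and contact force between pick and the arm below 0.1 N and contact force between pick and the fingers below 0.1 N); the robot touches nothing.
It fails at once if the tip is moved faster than 8 cm/s while in the seam (x of pick_tip in the frame of plate between -0.065 and 0.05 m and y of pick_tip in the frame of plate between -0.1 and 0.1 m and z of pick_tip in the frame of plate below 0.02 m and linear speed of pick above 0.08 m/s).
It fails at once if the tip is lifted out of the seam between its ends, or brought within 1.5 cm above the middle 12 cm of the plate (x of pick_tip in the frame of plate between -0.065 and 0.05 m and y of pick_tip in the frame of plate between -0.06 and 0.06 m and z of pick_tip in the frame of plate between 0.021 and 0.035 m).
It fails at once if the pick is pressed on the plate with more than 25 N (contact force between pick and plate above 25 N).
It fails at once if a bystander is shoved more than 15 mm or tipped (distance of any of tray, jar_ochre, jar_pink, dropper from where it was at the start of the episode above 0.015 m or angle between any of tray, jar_ochre, jar_pink, dropper's own z axis and vertical above 0.3 rad).
It also fails if it takes over 72 s, if anything falls off the work surface, if the arm or the gripper's body presses on something with over 40 N, if the wrist force passes 120 N, or if a joint passes its speed limit or range.

## Working session

There is one attempt and no reset: what is moved stays moved. The work goes in short steps, Python scripts to look and compute and a shell command to move; the robot and the scene stay as the last step left them, time stands still between calls to the robot, and variables do not carry over. Pictures are saved under pics/ and viewed, at most 10 in all, crops included, and the job is handed in when it is done.

```bash
mkdir -p pics
cat > h.py <<'E'
import numpy as np, cv2
from scipy.spatial.transform import Rotation as R
from plant import manip
def rot(q): return R.from_quat([q[1],q[2],q[3],q[0]])
def shot(cam,f=None):
    P=manip.camera_params(cam); im,d=manip.grab_frame(cam)
    if f: cv2.imwrite('pics/'+f,im[:,:,::-1])
    return im,d,P
def cloud(d,P):
    K=np.array(P['intrinsics'],float); h,w=d.shape
    v,u=np.mgrid[:h,:w]; pts=np.stack([u,v],-1).reshape(-1,1,2).astype(np.float64)
    n=cv2.undistortPoints(pts,K,np.array([P['k1'],0,0,0,0.]))[:,0]
    c=np.c_[n,np.ones(len(n))]*d.reshape(-1,1)
    return (rot(P['orientation']).apply(c)+P['xyz']).reshape(h,w,3)
def proj(p,P):
    K=np.array(P['intrinsics'],float); c=rot(P['orientation']).inv().apply(np.atleast_2d(p)-P['xyz'])
    return cv2.projectPoints(c,np.zeros(3),np.zeros(3),K,np.array([P['k1'],0,0,0,0.]))[0][:,0]
def ray_z(uv,P,z):
    K=np.array(P['intrinsics'],float)
    n=cv2.undistortPoints(np.array(uv,float).reshape(-1,1,2),K,np.array([P['k1'],0,0,0,0.]))[:,0]
    r=rot(P['orientation']).apply(np.c_[n,np.ones(len(n))]); o=np.array(P['xyz'])
    return o+r*((z-o[2])/r[:,2:])
E
python3 - <<'E'
from h import *
for cam in ['top','scene']:
    im,d,P=shot(cam,cam+'1.png'); C=cloud(d,P); np.savez(cam+'1.npz',im=im,C=C)
    print(cam,P['xyz'],P['orientation'],P['k1'])
    for q in ['plate','pick','pick_tip','rest','clamp_pad','seam_start','seam_finish','seam_corner1','seam_corner2','tray','jar_ochre','jar_pink','dropper']:
        for r in manip.mark_of(cam,q)[:2]:
            a,b=r['centre']; i,j=int(round(a)),int(round(b))
            print(q,round(r['conf'],2),np.round([a,b],1),np.round(C[min(i,383),min(j,511)],3))
print(manip.state(),manip.tip_extent)
E
```

```text
top [ 0.39737757 -0.04294863  1.23746867] [-0.05660354  0.7055287  -0.70430683  0.05456357] 0.011190543529958822
plate 0.97 [203.8 243.3] [ 0.572 -0.014  0.02 ]
pick 0.78 [231.5 336.4] [ 0.475 -0.309  0.08 ]
pick 0.53 [183.9 380.5] [ 0.645 -0.484  0.001]
pick_tip 0.61 [199.5 340.6] [ 0.589 -0.349  0.   ]
pick_tip 0.48 [225.5 387.8] [ 0.501 -0.502  0.003]
rest 0.57 [230.6 330.9] [ 0.483 -0.31   0.006]
clamp_pad 0.7 [178.4 251.6] [ 0.651 -0.044  0.069]
seam_start 0.73 [207.2 218.7] [0.562 0.067 0.018]
seam_start 0.46 [250.  230.2] [0.418 0.025 0.068]
seam_finish 0.76 [208.6 261.5] [ 0.556 -0.078  0.015]
seam_corner1 0.73 [200.9 239.1] [ 0.584 -0.     0.012]
seam_corner1 0.58 [211.4 243.6] [ 0.549 -0.017  0.014]
seam_corner2 0.73 [200.9 239.1] [ 0.584 -0.     0.012]
seam_corner2 0.58 [211.4 243.6] [ 0.549 -0.017  0.014]
tray 0.74 [237.3 137.7] [0.461 0.331 0.03 ]
jar_ochre 0.66 [199.3 277.7] [ 0.585 -0.13   0.047]
jar_ochre 0.47 [249.8 226.7] [0.418 0.035 0.069]
jar_pink 0.6 [182.4 203. ] [0.637 0.115 0.071]
dropper 0.52 [200.5 278.7] [ 0.581 -0.133  0.05 ]
scene [-0.03619139 -0.8310114
[... 1077 characters left out ...]
3799265e+00,  5.26974761e-02,  1.61289354e+00, -4.26587218e-05,
        1.47595698e+00, -1.19020334e-01]), 'joint_vel': array([-8.43415252e-04, -3.31772522e-05, -1.04898716e-03, -5.43480588e-04,
        2.51806079e-04,  8.30883880e-04]), 'joint_efforts': array([-3.61295415e-04, -3.93673682e+01, -3.70451868e+01, -5.99901364e-05,
        5.78150120e-04, -9.25107564e-07]), 'tool_pos': array([0.25131593, 0.57223906, 0.250309  ]), 'tool_rot': array([2.72637865e-05, 2.05416879e-01, 9.78674565e-01, 1.43517523e-05]), 'contact_force': array([-0.57496663,  0.26678149, -0.0852672 ]), 'ft_torque': array([0.0245915 , 0.00013828, 0.04246928]), 'grasp_force': 0.0, 'gripper_width': 1.0041033976797085} 0.019
```

View crops.

Run:
```python
import cv2
a=cv2.imread('pics/top1.png')[150:290,180:420]; cv2.imwrite('pics/t1c.png',cv2.resize(a,None,fx=3.3,fy=3.3,interpolation=cv2.INTER_CUBIC))
a=cv2.imread('pics/scene1.png')[150:330,180:420]; cv2.imwrite('pics/s1c.png',cv2.resize(a,None,fx=3.3,fy=3.3,interpolation=cv2.INTER_CUBIC))
```

```text
(no output)
```

View pics/t1c.png

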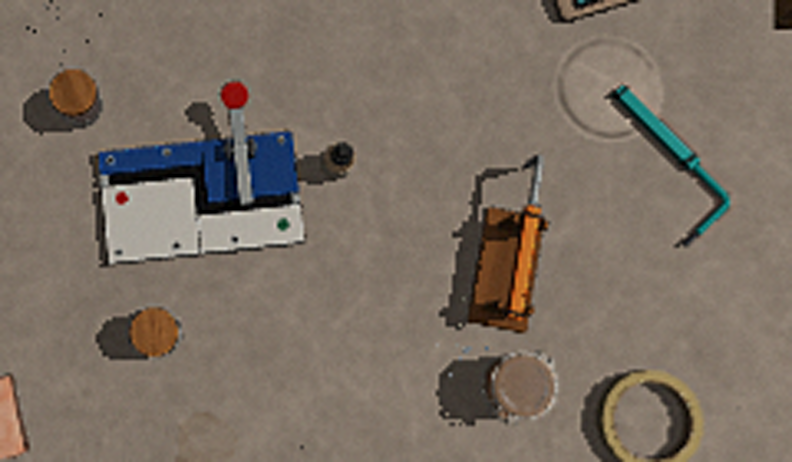

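View pics/s1c.png

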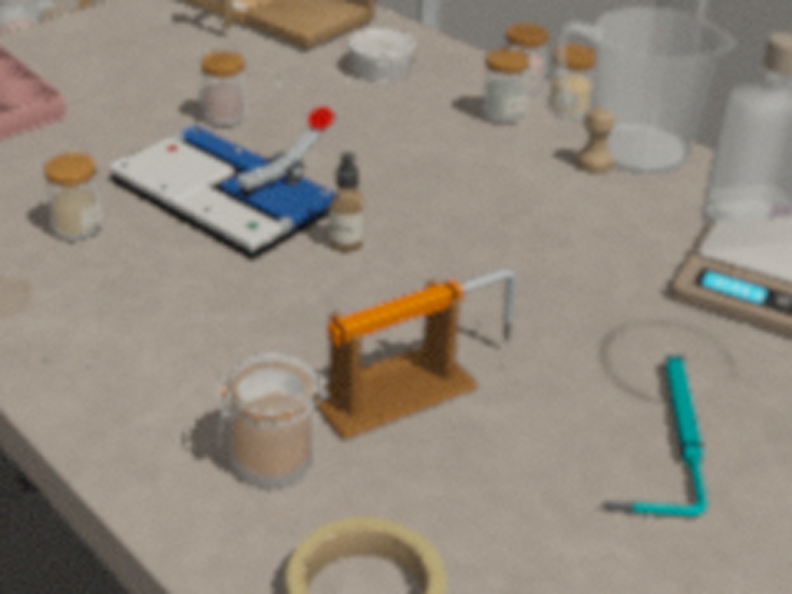

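```bash
cat >> h.py <<'E'
def plate_fit(im,C,guess):
    # outline of the plate top and colours -> template matching in plate frame by optimisation
    from scipy.optimize import minimize
    p=C.reshape(-1,3); c=im.reshape(-1,3).astype(int)
    m=(abs(p[:,2]-.02)<.006)&(np.hypot(p[:,0]-guess[0],p[:,1]-guess[1])<.14)
    blue=m&(c[:,2]>c[:,0]+40); white=m&(c.min(1)>120)
    m=blue|white; q=p[m,:2]; r=cv2.minAreaRect((q*1e4).astype(np.float32))
    return q,blue[m],r
def fit_box(q,guess):
    from scipy.optimize import minimize
    # box x -65..50, y -100..100: most points in, tight at percentiles
    def loc(g): 
        s,c=np.sin(g[2]),np.cos(g[2]); d=q-g[:2]; return np.c_[c*d[:,0]+s*d[:,1],-s*d[:,0]+c*d[:,1]]
    def cost(g):
        l=loc(g); lo=np.percentile(l,1.0,0); hi=np.percentile(l,99,0)
        return sum((np.r_[lo,hi]*1e3-np.r_[-64,-98.5,49,98.5])**2)
    b=min((minimize(cost,[guess[0],guess[1],y0],method='Nelder-Mead',options=dict(xatol=1e-5,fatol=1e-3,maxiter=2000)) for y0 in (-.1,.05,.2)),key=lambda r:r.fun)
    return b.x,b.fun
def tool(dw,st=None):
    st=st or manip.state(); return rot(st['tool_rot']).inv().apply(dw)
E
python3 - <<'E'
from h import *
z=np.load('top1.npz'); q,b,r=plate_fit(z['im'],z['C'],[.572,-.014]); print(len(q),r,fit_box(q,[.572,-.014]))
C=z['C'];im=z['im'].astype(int);
m=(C[...,2]>.03)&(im[...,0]>120)&(im[...,1]<60)&(im[...,2]<60); print('redpad',m.sum(),C[m].mean(0),C[m].max(0))
m=(C[...,2]>.07)&(C[...,2]<.095)&(im[...,0]>im[...,2]+90)&(im[...,1]>60)&(abs(C[...,0]-.48)<.1)&(abs(C[...,1]+.32)<.08); p=C[m]
print('handle',m.sum(),np.median(p,0),cv2.minAreaRect((p[:,:2]*1e3).astype(np.float32)))
st=manip.state();print(rot(st['tool_rot']).as_matrix().round(3))
pw=manip.camera_params('wrist'); print(rot(st['tool_rot']).inv().apply(np.array(pw['xyz'])-st['tool_pos']),(rot(st['tool_rot']).inv()*rot(pw['orientation'])).as_matrix().round(2),pw['intrinsics'])
E
```

```text
1473 ((5552.45947265625, -49.790283203125), (1143.21923828125, 1989.72607421875), 6.563774108886719) (array([ 0.56230785, -0.00399313,  0.13735812]), np.float64(1.3523672324230382))
redpad 49 [ 0.63365254 -0.05107783  0.11750545] [ 0.659847   -0.02774082  1.23746867]
handle 129 [ 0.48693331 -0.31695854  0.08421219] ((485.77813720703125, -312.7989196777344), (29.473155975341797, 106.54827117919922), 71.61651611328125)
[[-0.916  0.402  0.   ]
 [ 0.402  0.916  0.   ]
 [-0.     0.    -1.   ]]
[ 0.07489518  0.00054149 -0.12344224] [[ 0.   -0.96 -0.29]
 [ 1.    0.    0.  ]
 [-0.   -0.29  0.96]] [[282.30596444   0.         257.85967549]
 [  0.         282.30596444 184.38158596]
 [  0.           0.           1.        ]]
```

The rows are not in the units I measure in: shifts go in shares of 0.8 m and turns go in shares of pi/2 rad. I convert before sending: -0.0315 m / 0.8 = -0.0394, -0.0271 m / 0.8 = -0.0339.

```bash
for i in 1; do
python3 -m crank '{"rows": [[0, -0.0394, -0.0339, 0, 0, 0, 0], [0, -0.0394, -0.0339, 0, 0, 0, 0], [0, -0.0394, -0.0339, 0, 0, 0, 0], [0, -0.0394, -0.0339, 0, 0, 0, 0], [0, -0.0394, -0.0339, 0, 0, 0, 0]]}'
python3 -m crank '{"rows": [[0, -0.0394, -0.0339, 0, 0, 0, 0], [0, -0.0394, -0.0339, 0, 0, 0, 0], [0, -0.0394, -0.0339, 0, 0, 0, 0], [0, -0.0394, -0.0339, 0, 0, 0, 0], [0, -0.0394, -0.0339, 0, 0, 0, 0]]}'
python3 -m crank '{"rows": [[0, -0.0394, -0.0339, 0, 0, 0, 0], [0, -0.0394, -0.0339, 0, 0, 0, 0], [0, -0.0394, -0.0339, 0, 0, 0, 0], [0, -0.0394, -0.0339, 0, 0, 0, 0], [0, 0, 0, 0, 0, 0, 0]]}'
done
python3 - <<'E'
from h import *
im,d,P=shot('wrist','w1.png'); C=cloud(d,P); np.savez('w1.npz',im=im,C=C)
q,b,r=plate_fit(im,C,[.5625,-.004]); print(len(q),r,fit_box(q,[.5625,-.004]),np.median(C[...,2][abs(C[...,2]-.02)<.006]))
ii=im.astype(int)
m=(C[...,2]>.03)&(C[...,2]<.1)&(ii[...,0]>110)&(ii[...,1]<60)&(ii[...,2]<60); print('redpad',m.sum(),C[m].mean(0),C[m].min(0),C[m].max(0))
for q in ['seam_start','seam_finish','seam_corner1','seam_corner2','seam_mid1','clamp_pad']:
    for r in manip.mark_of('wrist',q)[:2]:
        print(q,round(r['conf'],2),np.round(r['centre'],1),ray_z(r['centre'][::-1],P,.016 if q[0]=='s' else .074).round(4))
print(manip.state()['tool_pos'],manip.state()['joint_pos'])
E
```

```text
time: 2.02
tool_pos: [0.3415, 0.3836, 0.2505]
tool_rot: [0.0, 0.205, 0.979, 0.0]
contact_force: [0.9, 0.4, -0.2]
gripper_width: -0.002
grasp_force: 0.0
time: 2.65
tool_pos: [0.4312, 0.1962, 0.2506]
tool_rot: [0.0, 0.205, 0.979, 0.0]
contact_force: [-0.1, -0.0, 0.1]
gripper_width: 0.0
grasp_force: 0.0
time: 3.28
tool_pos: [0.5032, 0.0456, 0.2503]
tool_rot: [0.0, 0.207, 0.978, -0.0]
contact_force: [-0.5, 0.3, 0.6]
gripper_width: -0.0
grasp_force: 0.0
8920 ((5789.1962890625, -8.3446044921875), (1680.90576171875, 2004.263427734375), 6.462143421173096) (array([ 0.55705488, -0.0028393 ,  0.05104058]), np.float64(0.08557085648422483)) 0.020124602709341632<stdin>:5: RuntimeWarning: Mean of empty slice.
  ret = um.true_divide(
Traceback (most recent call last):
ValueError: zero-size array to reduction operation minimum which has no identity
```

View pics/w1.png

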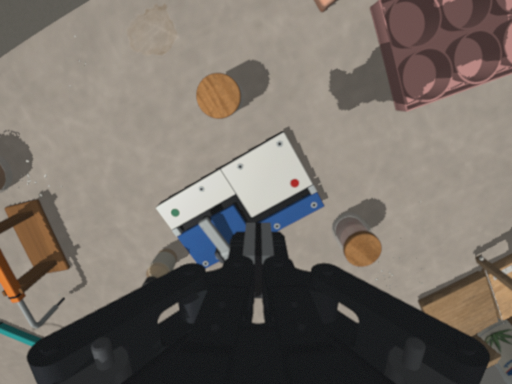

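```bash
cat >> h.py <<'E'
WP=np.array([(-65,-92),(-65,92),(14,92),(14,6),(-26,6),(-26,-92)],np.float32)
BP=np.array([(50,-92),(50,92),(26,92),(26,-6),(-14,-6),(-14,-92)],np.float32)
def seam_fit(im,C,g=(.5625,-.004,.114)):
    from scipy.optimize import minimize
    p=C.reshape(-1,3); c=im.reshape(-1,3).astype(int)
    m=(abs(p[:,2]-.02)<.005)&(np.hypot(p[:,0]-g[0],p[:,1]-g[1])<.15)
    B=p[m&(c[:,2]>c[:,0]+40),:2]; W=p[m&(c.min(1)>130),:2]
    # signed distance maps on 0.5 mm grid
    def sd(poly):
        I=np.zeros((600,600),np.uint8); cv2.fillPoly(I,[np.round((poly+150)*2).astype(np.int32)[:, ::-1]],1)
        return (cv2.distanceTransform(1-I,cv2.DIST_L2,5)).astype(np.float32)/2
    DW,DB=sd(WP),sd(BP)
    def cost(v):
        s,co=np.sin(v[2]),np.cos(v[2]); t=0
        for q,D in((W,DW),(B,DB)):
            d=(q-v[:2])*1e3; l=np.c_[co*d[:,0]+s*d[:,1],-s*d[:,0]+co*d[:,1]]
            l=l[abs(l[:,1])<88]
            e=cv2.remap(D,((l[:,1]+150)*2).astype(np.float32).reshape(1,-1),((l[:,0]+150)*2).astype(np.float32).reshape(1,-1),cv2.INTER_LINEAR,borderValue=50)[0]
            t+=np.sum(np.minimum(e,4)**2)
            # end walls: points beyond the +-100 ends
        q=np.r_[W,B]; d=(q-v[:2])*1e3; ly=-s*d[:,0]+co*d[:,1]; t+=np.sum(np.clip(abs(ly)-99.5,0,4)**2)
        return t/(len(W)+len(B))
    r=minimize(cost,g,method='Nelder-Mead',options=dict(initial_simplex=np.array(g)+np.array([[0,0,0],[.006,0,0],[0,.006,0],[0,0,.05]]),xatol=1e-6,fatol=1e-6,maxiter=3000))
    return r.x,r.fun,len(W),len(B)
E
python3 - <<'E'
from h import *
for f in ['w1','top1']:
    z=np.load(f+'.npz'); print(seam_fit(z['im'],z['C']))
g=seam_fit(*[np.load('w1.npz')[k] for k in('im','C')])[0]
def w(g,x,y): return g[:2]+np.array([np.cos(g[2])*x-np.sin(g[2])*y,np.sin(g[2])*x+np.cos(g[2])*y])/1e3
print(w(g,85,-45)); st=manip.state(); print(st['tool_pos'],st['joint_pos'],tool(np.r_[w(g,85,-45),.11]-st['tool_pos']))
E
```

```text
(array([ 0.55995837, -0.0024964 ,  0.11698587]), np.float64(0.020312010736076448), 6297, 2530)
(array([ 0.56235034, -0.00462298,  0.11724936]), np.float64(0.0), 917, 509)
[ 0.64962975 -0.03726769]
[0.50269624 0.04678285 0.25028137] [-5.49104749e-02 -2.40313954e-01  1.88650087e+00  3.91746962e-04
  1.49579765e+00 -1.20969047e+00] [-0.16843875 -0.01752968  0.14019241]
```

Scaled: 0.045 m / 0.8 = 0.0563, 0.035 m / 0.8 = 0.0438.

```bash
python3 -m crank '{"rows": [[0, -0.0525, -0.0055, 0.025, 0, 0, 0], [0, -0.0525, -0.0055, 0.0438, 0, 0, 0], [0, -0.0525, -0.0055, 0.0438, 0, 0, 0], [0, -0.053, -0.0054, 0.0563, 0, 0, 0], [0, 0, 0, 0.0063, 0, 0, 0]]}'
python3 -m crank '{"rows": [[0, 0, 0, 0.015, 0, 0, 0], [0, 0, 0, 0.015, 0, 0, 0], [0, 0, 0, 0.015, 0, 0, 0], [0, 0, 0, 0.0125, 0, 0, 0], [0, 0, 0, 0.0125, 0, 0, 0]]}'
```

```text
time: 3.95
tool_pos: [0.6476, -0.0355, 0.1035]
tool_rot: [-0.005, 0.205, 0.979, -0.0]
contact_force: [-0.4, 0.8, -1.2]
gripper_width: 0.0
grasp_force: 0.0
time: 4.58
tool_pos: [0.6506, -0.0361, 0.0549]
tool_rot: [0.001, 0.205, 0.979, 0.0]
contact_force: [2.8, 1.9, 4.1]
gripper_width: -0.002
grasp_force: 1.9
```

Contact at ~4 N as expected; continue down gently.

Scaled: 0.006 m / 0.8 = 0.0075, 0.005 m / 0.8 = 0.0063.

```bash
python3 -m crank '{"rows": [[0, 0, 0, 0.0075, 0, 0, 0], [0, 0, 0, 0.0063, 0, 0, 0], [0, 0, 0, 0.0038, 0, 0, 0]]}'
python3 -m crank '{"rows": [[0, 0, 0, 0.0025, 0, 0, 0], [0, 0, 0, 0.0025, 0, 0, 0], [0, 0, 0, 0, 0, 0, 0]]}'
```

```text
time: 4.95
tool_pos: [0.6489, -0.0364, 0.0402]
tool_rot: [-0.001, 0.205, 0.979, -0.0]
contact_force: [-6.0, 0.4, 14.0]
gripper_width: 0.005
grasp_force: 7.1
time: 5.32
tool_pos: [0.6492, -0.0364, 0.0397]
tool_rot: [-0.002, 0.205, 0.979, -0.001]
contact_force: [-11.2, 1.9, 21.6]
gripper_width: -0.003
grasp_force: 11.0
```

Scaled: -0.06 m / 0.8 = -0.075, -0.05 m / 0.8 = -0.0625.

```bash
python3 -m crank '{"rows": [[0, 0, 0, -0.0375, 0, 0, 0], [0, 0, 0, -0.075, 0, 0, 0], [0, 0, 0, -0.0625, 0, 0, 0], [0.6, 0.05, -0.005, -0.0375, 0, 0, 0], [0.6, 0.05, -0.005, -0.0375, 0, 0, 0]]}'
python3 -m crank '{"rows": [[0.6, 0.05, -0.005, -0.0125, 0, 0, 0], [0.6, 0.05, -0.005, 0, 0, 0, 0], [0.6, 0, 0, 0, 0, 0, 0.1146], [0.6, 0, 0, 0, 0, 0, 0.1146], [0.6, 0, 0, 0, 0, 0, 0.1146]]}'
python3 -m crank '{"rows": [[0.6, 0, 0, 0, 0, 0, 0.1146], [0.6, 0, 0, 0, 0, 0, 0.1146], [0.6, 0, 0, 0, 0, 0, 0.1146], [0.6, 0, 0, 0, 0, 0, 0.1146], [0.6, 0, 0, 0, 0, 0, 0.1146]]}'
python3 -m crank '{"rows": [[0.6, 0, 0, 0, 0, 0, 0.1146], [0.6, 0, 0, 0, 0, 0, 0.1146], [0.6, 0, 0, 0, 0, 0, 0.1146], [0.6, 0, 0, 0, 0, 0, 0.1146], [0.6, 0, 0, 0, 0, 0, 0.1146]]}'
python3 -m crank '{"rows": [[0.6, 0, 0, 0, 0, 0, 0.1146], [0.6, 0, 0, 0, 0, 0, 0.1146], [0.6, 0, 0, 0, 0, 0, 0.1146], [0.6, 0, 0, 0, 0, 0, 0.1146], [0.6, 0, 0, 0, 0, 0, 0]]}'
python3 - <<'E'
from h import *
st=manip.state()
im,d,P=shot('wrist','w2.png'); C=cloud(d,P); np.savez('w2.npz',im=im,C=C)
print(seam_fit(im,C)); print(st['tool_pos'],st['joint_pos'],rot(st['tool_rot']).as_matrix().round(3))
E
```

```text
time: 5.95
tool_pos: [0.5718, -0.0112, 0.2363]
tool_rot: [-0.001, 0.206, 0.979, -0.0]
contact_force: [0.1, 0.2, 1.4]
gripper_width: 0.416
grasp_force: 0.0
time: 6.58
tool_pos: [0.4958, 0.0135, 0.245]
tool_rot: [-0.001, 0.462, 0.887, -0.001]
contact_force: [0.9, 0.1, 0.7]
gripper_width: 0.596
grasp_force: 0.0
time: 7.2
tool_pos: [0.4959, 0.0134, 0.2449]
tool_rot: [-0.001, 0.802, 0.598, -0.001]
contact_force: [0.2, 0.1, -0.3]
gripper_width: 0.604
grasp_force: 0.0
time: 7.82
tool_pos: [0.4959, 0.0134, 0.2449]
tool_rot: [-0.0, 0.982, 0.19, -0.001]
contact_force: [-0.4, 0.5, -0.2]
gripper_width: 0.602
grasp_force: 0.0
time: 8.45
tool_pos: [0.4961, 0.0134, 0.2452]
tool_rot: [0.0, 0.986, -0.164, -0.001]
contact_force: [0.2, -0.4, -0.1]
gripper_width: 0.602
grasp_force: 0.0
(array([ 0.56011555, -0.00239833,  0.11462269]), np.float64(0.22033216662754643), 7658, 5204)
[0.49606578 0.01344134 0.24515669] [-1.22892708e-01 -2.58273997e-01  1.90984900e+00 -1.94440488e-04
  1.49233817e+00  1.77816696e+00] [[ 0.946 -0.324 -0.002]
 [-0.324 -0.946  0.   ]
 [-0.002  0.001 -1.   ]]
```

View pics/w2.png

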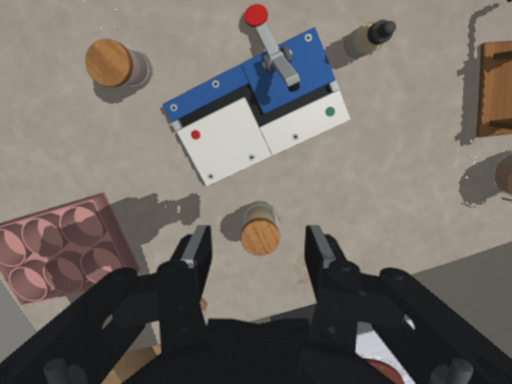

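Scaled: 0.0524 m / 0.8 = 0.0655, 0.008 m / 0.8 = 0.01.

```bash
python3 -m crank '{"rows": [[0.5, 0.01, 0.0655, 0, 0, 0, 0], [0.5, 0.01, 0.0655, 0, 0, 0, 0], [0.5, 0.01, 0.0655, 0, 0, 0, 0], [0.5, 0.01, 0.0655, 0, 0, 0, 0], [0.5, 0.01, 0.0655, 0, 0, 0, 0]]}'
python3 -m crank '{"rows": [[0.5, 0.01, 0.0655, 0, 0, 0, 0], [0.5, 0, 0, 0, 0, 0, 0], [0.5, 0, 0, 0, 0, 0, 0]]}' | head -2
python3 - <<'E'
from h import *
z=np.load('w2.npz');C=z['C'];ii=z['im'].astype(int)
m=(ii[...,0]>130)&(ii[...,1]<50)&(ii[...,2]<50)&(C[...,0]>.6); print('pad',m.sum(),np.median(C[m],0))
st=manip.state()
im,d,P=shot('wrist','w3.png'); C=cloud(d,P); np.savez('w3.npz',im=im,C=C); ii=im.astype(int)
m=(abs(C[...,2]-.084)<.006)&(ii[...,0]>ii[...,2]+90)&(ii[...,1]<.65*ii[...,0]); n,l,s,ce=cv2.connectedComponentsWithStats(m.astype(np.uint8)); k=1+s[1:,4].argmax(); p=C[l==k]
print('handle',len(p),np.median(p,0),cv2.minAreaRect((p[:,:2]*1e3).astype(np.float32)))
for q in ['pick','pick_tip','rest']:
    for r in manip.mark_of('wrist',q)[:2]: print(q,round(r['conf'],2),np.round(r['centre'],1),ray_z(r['centre'][::-1],P,dict(pick=.077,pick_tip=.012,rest=0)[q]).round(4))
print(st['tool_pos'],st['joint_pos'])
E
```

```text
time: 9.12
tool_pos: [0.4483, -0.2488, 0.246]
tool_rot: [-0.0, 0.986, -0.164, -0.0]
contact_force: [0.8, -0.4, -0.1]
gripper_width: 0.498
grasp_force: 0.0
time: 9.5
tool_pos: [0.4394, -0.2989, 0.2458]
pad 342 [ 0.65390477 -0.03694929  0.01707937]
handle 1280 [ 0.48313469 -0.31490664  0.08376399] ((480.0849609375, -314.37677001953125), (13.876026153564453, 93.20867156982422), 78.56969451904297)
pick 0.74 [130.8 260.2] [[ 0.4788 -0.3139  0.077 ]]
pick_tip 0.91 [ 57.4 397.1] [[ 0.5028 -0.4955  0.012 ]]
rest 0.61 [124.2 260.9] [[ 0.4783 -0.3152  0.    ]]
[ 0.43939542 -0.29893849  0.24579109] [-7.37688197e-01 -1.69185899e-01  1.83314210e+00  4.08692091e-04
  1.47891137e+00  1.16426396e+00]
```

View pics/w3.png

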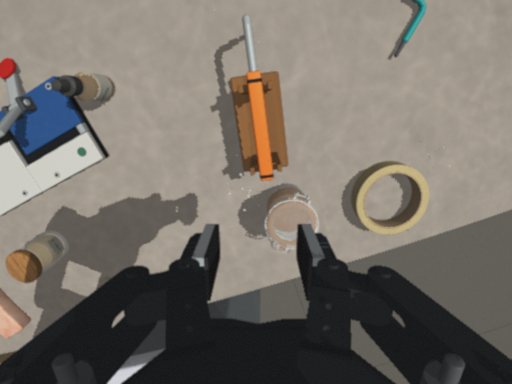

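Scaled: 0.0435 m / 0.8 = 0.0544, 0.0016 m / 0.8 = 0.002, -0.13 rad / 1.5708 = -0.0828.

```bash
python3 -m crank '{"rows": [[0.6, 0.0544, 0.002, 0, 0, 0, -0.0828], [0.6, 0, 0, 0.0375, 0, 0, 0], [0.6, 0, 0, 0.0375, 0, 0, 0], [0.6, 0, 0, 0.0375, 0, 0, 0], [0.6, 0, 0, 0, 0, 0, 0]]}'
python3 - <<'E'
from h import *
st=manip.state()
im,d,P=shot('wrist','w4.png'); C=cloud(d,P); ii=im.astype(int)
m=(abs(C[...,2]-.084)<.006)&(ii[...,0]>ii[...,2]+90)&(ii[...,1]<.65*ii[...,0]); n,l,s,ce=cv2.connectedComponentsWithStats(m.astype(np.uint8)); k=1+s[1:,4].argmax(); p=C[l==k]
print('handle',len(p),np.median(p,0),cv2.minAreaRect((p[:,:2]*1e3).astype(np.float32)))
r=rot(st['tool_rot']); q=r.inv().apply(p-st['tool_pos']); print('in tool',q.min(0),q.max(0),np.polyfit(q[:,0],q[:,1],1)); print(st['tool_pos'],r.as_matrix().round(3))
np.savez('w4.npz',im=im,C=C,tp=st['tool_pos'],tr=st['tool_rot'])
E
```

```text
time: 10.32
tool_pos: [0.479, -0.3129, 0.1533]
tool_rot: [-0.002, 0.995, -0.1, -0.002]
contact_force: [-0.5, 0.4, 0.7]
gripper_width: 0.602
grasp_force: 0.0
handle 2146 [ 0.48523005 -0.31575728  0.08378384] ((479.86578369140625, -315.1338195800781), (13.304275512695312, 94.04998779296875), 79.32137298583984)
in tool [-0.04537876 -0.0049      0.06725918] [0.04862632 0.00887266 0.07369293] [-0.00755784  0.00210012]
[ 0.47899712 -0.31289475  0.15334046] [[ 0.98  -0.199 -0.005]
 [-0.199 -0.98   0.004]
 [-0.005 -0.003 -1.   ]]
```

View pics/w4.png

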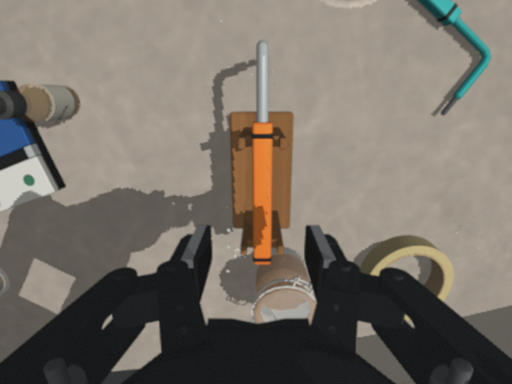

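Scaled: 0.03 m / 0.8 = 0.0375, 0.002 m / 0.8 = 0.0025.

```bash
python3 -m crank '{"rows": [[0.6, 0.0013, 0.0025, 0.0375, 0, 0, 0], [0.6, 0, 0, 0.0313, 0, 0, 0], [0.6, 0, 0, 0.0188, 0, 0, 0], [0.6, 0, 0, 0.005, 0, 0, 0], [0.6, 0, 0, 0, 0, 0, 0]]}'
python3 -m crank '{"rows": [[0, 0, 0, 0, 0, 0, 0], [0, 0, 0, 0, 0, 0, 0], [0, 0, 0, 0, 0, 0, 0], [0, 0, 0, 0, 0, 0, 0]]}'
```

```text
time: 11.0
tool_pos: [0.4813, -0.3176, 0.0834]
tool_rot: [0.0, 0.995, -0.101, 0.001]
contact_force: [-0.3, 0.3, -0.3]
gripper_width: 0.599
grasp_force: 0.0
time: 11.5
tool_pos: [0.4813, -0.3177, 0.0834]
tool_rot: [0.0, 0.995, -0.101, 0.001]
contact_force: [-0.8, -0.2, 4.7]
gripper_width: 0.148
grasp_force: 60.4
```

Scaled: -0.053 m / 0.8 = -0.0663, -0.0078 m / 0.8 = -0.0098.

```bash
python3 -m crank '{"rows": [[0, 0, 0, -0.0188, 0, 0, 0], [0, 0, 0, -0.0375, 0, 0, 0], [0, 0, 0, -0.0563, 0, 0, 0], [0, 0, 0, -0.0563, 0, 0, 0], [0, -0.0098, -0.0663, 0, 0, 0, 0]]}'
python3 -m crank '{"rows": [[0, -0.0098, -0.0663, 0, 0, 0, 0], [0, -0.0098, -0.0663, 0, 0, 0, 0], [0, -0.0098, -0.0663, 0, 0, 0, 0], [0, -0.0098, -0.0663, 0, 0, 0, 0], [0, -0.0098, -0.0663, 0, 0, 0, 0]]}' | head -2
python3 -m crank '{"rows": [[0, -0.0098, -0.0663, 0, 0, 0, 0], [0, -0.0098, -0.0663, 0, 0, 0, 0], [0, -0.0098, -0.0663, 0, 0, 0, 0], [0, 0, 0, 0, 0, 0, 0.1162], [0, 0, 0, 0, 0, 0, 0.1162]]}' | head -2
python3 -m crank '{"rows": [[0, 0, 0, 0, 0, 0, 0.1162], [0, 0, 0, 0, 0, 0, 0.1162], [0, 0, 0, 0, 0, 0, 0], [0, 0, 0, 0, 0, 0, 0]]}'
python3 - <<'E'
from h import *
st=manip.state()
im,d,P=shot('wrist','w5.png'); C=cloud(d,P); 
np.savez('w5.npz',im=im,C=C,tp=st['tool_pos'],tr=st['tool_rot'])
r=rot(st['tool_rot']); q=r.inv().apply(C.reshape(-1,3)-st['tool_pos']).reshape(C.shape)
m=(abs(q[...,1])<.012)&(q[...,0]>.06)&(q[...,0]<.125)&(q[...,2]>0)&(q[...,2]<.085); t=q[m]
b=t[t[:,2]>.05]; print(len(t),'low pts',len(b),np.median(b,0) if len(b) else '',b.max(0) if len(b) else '')
s=t[t[:,2]<.02]; print('shaft',len(s),np.median(s,0),np.polyfit(s[:,0],s[:,1],1),np.polyfit(s[:,0],s[:,2],1),s.max(0))
print(proj(r.apply([.105,0,.071])+st['tool_pos'],P))
for k in manip.mark_of('wrist','pick_tip')[:2]: print(k)
print(st['tool_pos'],st['joint_pos'],r.as_matrix().round(3)); print(seam_fit(im,C))
cv2.imwrite('pics/w5c.png',cv2.resize(im[:200,150:400,::-1],None,fx=3,fy=3,interpolation=cv2.INTER_CUBIC))
E
```

```text
time: 12.12
tool_pos: [0.4857, -0.2667, 0.2235]
tool_rot: [0.003, 0.995, -0.103, 0.004]
contact_force: [0.6, 0.3, -2.3]
gripper_width: 0.149
grasp_force: 59.7
time: 12.75
tool_pos: [0.4983, 0.0054, 0.2176]
time: 13.38
tool_pos: [0.5072, 0.165, 0.2173]
time: 13.88
tool_pos: [0.5076, 0.1641, 0.2173]
tool_rot: [0.0, 0.894, -0.448, -0.0]
contact_force: [0.1, -0.0, -1.7]
gripper_width: 0.146
grasp_force: 59.7
2004 low pts 0  
shaft 2004 [ 0.08330281 -0.0008192   0.00357626] [-0.00082353 -0.00060517] [ 0.05045601 -0.0002693 ] [0.10830041 0.00327152 0.01477249]
[[258.69666968  48.37869381]]
[0.50761315 0.16408792 0.21732652] [ 1.73118837e-01 -1.44847870e-01  1.85943447e+00 -1.51926861e-05
  1.42721538e+00  2.67366175e+00] [[ 0.598 -0.801 -0.   ]
 [-0.801 -0.598 -0.   ]
 [-0.     0.    -1.   ]]
(array([ 0.55995195, -0.00305492,  0.10283363]), np.float64(0.09363365037212205), 8073, 1295)
```

View pics/w5c.png

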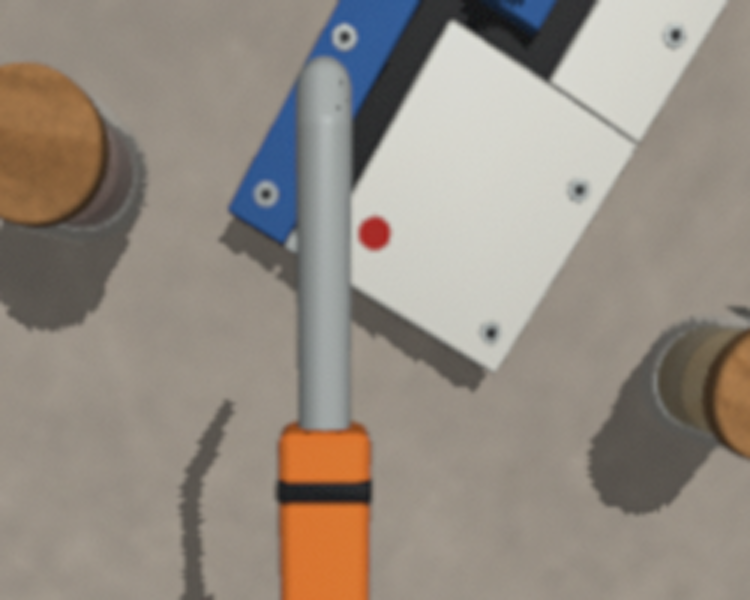

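Run:
```python
from h import *
z=np.load('w5.npz');C=z['C'];r=rot(z['tr']);q=r.inv().apply(C.reshape(-1,3)-z['tp']).reshape(C.shape);ii=z['im'].astype(int)
m=(abs(q[...,1])<.012)&(abs(q[...,2])<.02)&(ii[...,0]>ii[...,2]+90); h=q[m]; print('handle',len(h),h.min(0),h.max(0),np.polyfit(h[:,0],h[:,2],1),np.polyfit(h[:,0],h[:,1],1))
st=manip.state(); im,d,P=shot('scene','s2.png'); C=cloud(d,P)
a=z['tp'];Tp=lambda v:r.apply(v)+a
for v in ([.101,-.0007,.074],[.105,0,.071],[.05,0,.006],[-.055,0,.006]): print(v,proj(Tp(v),P).round(1))
for k in manip.mark_of('scene','pick_tip')[:2]: print(k)
u,v=proj(Tp([.102,0,.06]),P)[0].astype(int); cv2.imwrite('pics/s2c.png',cv2.resize(im[v-60:v+60,u-75:u+75,::-1],None,fx=5,fy=5,interpolation=cv2.INTER_CUBIC)); print(u,v)
```

```text
handle 4383 [-0.04209586 -0.00714209 -0.00435553] [0.05494508 0.00671267 0.00619638] [ 0.00576911 -0.00048607] [-0.00087349 -0.00045411]
[0.101, -0.0007, 0.074] [[232.8 157.8]]
[0.105, 0, 0.071] [[233.9 157.1]]
[0.05, 0, 0.006] [[216.1 136.7]]
[-0.055, 0, 0.006] [[185.4 134.5]]
{'centre': [299.6, 361.2], 'conf': 0.95}
{'centre': [158.2, 236.3], 'conf': 0.51}
232 153
```

View pics/s2c.png

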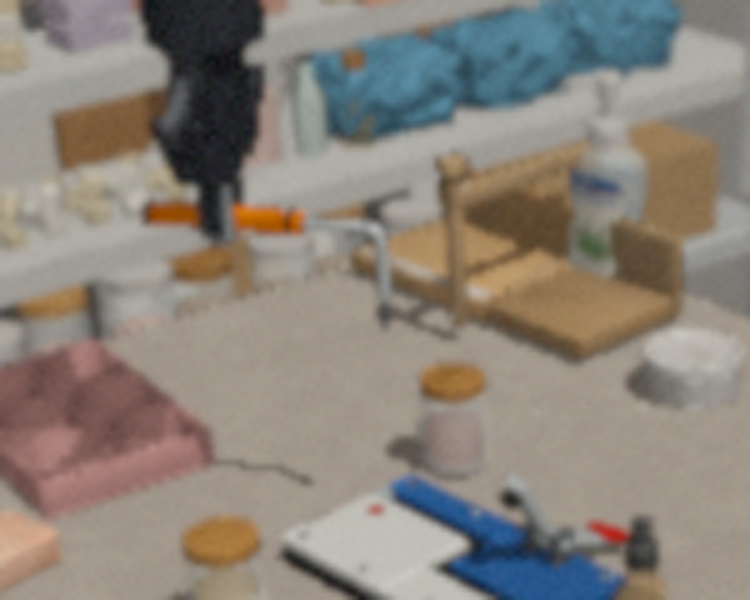

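The rows are not in the units I measure in: shifts go in shares of 0.8 m and turns go in shares of pi/2 rad. I convert before sending: 0.04 m / 0.8 = 0.05, 0.005 m / 0.8 = 0.0063.

```bash
python3 -m crank '{"rows": [[0, 0.0015, 0.0011, 0.0375, 0, 0, 0], [0, 0, 0, 0.05, 0, 0, 0], [0, 0, 0, 0.0375, 0, 0, 0], [0, 0, 0, 0.0063, 0, 0, 0], [0, 0, 0, 0, 0, 0, 0]]}'
python3 - <<'E'
from h import *
st=manip.state(); r=rot(st['tool_rot']); tip=r.apply([.1045,-.0006,.072])+st['tool_pos']; print(tip,st['tool_pos'],r.as_matrix().round(4)[:,0])
g=(.5600,-.00245,.1158); c,s=np.cos(g[2]),np.sin(g[2])
W=lambda x,y:np.array([g[0]+(c*x-s*y)/1e3,g[1]+(s*x+c*y)/1e3,.0165])
print(W(20,80)-tip, tool(W(20,80)-tip))
for a,b in [((20,80),(20,0)),((20,0),(-20,0)),((-20,0),(-20,-80))]: print(a,b,tool(W(*b)-W(*a)).round(5))
E
```

```text
time: 14.7
tool_pos: [0.5082, 0.1627, 0.113]
tool_rot: [-0.0, 0.893, -0.449, 0.0]
contact_force: [-1.1, 0.3, 0.0]
gripper_width: 0.144
grasp_force: 59.7
[0.57103871 0.07917762 0.04101104] [0.50820078 0.16270369 0.11297908] [ 5.963e-01 -8.028e-01  3.000e-04]
[-0.00041597  0.00014742 -0.02451104] [-0.00037379  0.00025995  0.02451078]
(20, 80) (20, 0) [ 0.0693   0.03996 -0.     ]
(20, 0) (-20, 0) [-1.998e-02  3.465e-02 -3.000e-05]
(-20, 0) (-20, -80) [ 0.0693   0.03996 -0.     ]
```

Scaled: 0.009 m / 0.8 = 0.0113, 0.006 m / 0.8 = 0.0075.

```bash
python3 -m crank '{"rows": [[0, -0.0005, 0.0004, 0.0113, 0, 0, 0], [0, 0, 0, 0.0075, 0, 0, 0], [0, 0, 0, 0.005, 0, 0, 0], [0, 0, 0, 0.0038, 0, 0, 0], [0, 0, 0, 0.0031, 0, 0, 0]]}' | head -2
python3 -m crank '{"rows": [[0, 0, 0, 0, 0, 0, 0], [0, 0, 0, 0, 0, 0, 0]]}'
```

```text
time: 15.32
tool_pos: [0.5073, 0.1628, 0.0877]
time: 15.58
tool_pos: [0.5074, 0.1628, 0.0879]
tool_rot: [-0.0, 0.893, -0.449, 0.0]
contact_force: [-0.6, -0.1, -1.4]
gripper_width: 0.146
grasp_force: 59.7
```

Scaled: 0.003465 m / 0.8 = 0.0043, 0.002 m / 0.8 = 0.0025.

```bash
python3 -m crank '{"rows": [[0, 0.0043, 0.0025, 0, 0, 0, 0], [0, 0.0043, 0.0025, 0, 0, 0, 0], [0, 0.0043, 0.0025, 0, 0, 0, 0], [0, 0.0043, 0.0025, 0, 0, 0, 0], [0, 0.0043, 0.0025, 0, 0, 0, 0]]}'
python3 -m crank '{"rows": [[0, 0.0043, 0.0025, 0, 0, 0, 0], [0, 0.0043, 0.0025, 0, 0, 0, 0], [0, 0.0043, 0.0025, 0, 0, 0, 0], [0, 0.0043, 0.0025, 0, 0, 0, 0], [0, 0.0043, 0.0025, 0, 0, 0, 0]]}'
cat > chk.py <<'E'
from h import *
st=manip.state(); r=rot(st['tool_rot']); tip=r.apply([.1045,-.0006,.072])+st['tool_pos']
g=(.5600,-.00245,.1158); c,s=np.cos(g[2]),np.sin(g[2]); d=tip[:2]-g[:2]
print('tip in plate mm',np.round([c*d[0]+s*d[1],-s*d[0]+c*d[1],tip[2]],4)*1e3, st['contact_force'].round(1))
E
python3 chk.py
```

```text
time: 16.2
tool_pos: [0.5096, 0.1426, 0.0878]
tool_rot: [0.0, 0.893, -0.449, -0.0]
contact_force: [-0.8, 0.2, -0.7]
gripper_width: 0.147
grasp_force: 59.7
time: 16.82
tool_pos: [0.5119, 0.1228, 0.0878]
tool_rot: [-0.0, 0.893, -0.449, 0.0]
contact_force: [0.1, -0.6, -1.5]
gripper_width: 0.151
grasp_force: 59.7
tip in plate mm [19.4 39.7 15.8] [ 0.1 -0.6 -1.5]
```

Scaled: 0.003465 m / 0.8 = 0.0043, 0.002 m / 0.8 = 0.0025.

```bash
python3 -m crank '{"rows": [[0, 0.0043, 0.0025, 0, 0, 0, 0], [0, 0.0043, 0.0025, 0, 0, 0, 0], [0, 0.0043, 0.0025, 0, 0, 0, 0], [0, 0.0043, 0.0025, 0, 0, 0, 0], [0, 0.0043, 0.0025, 0, 0, 0, 0]]}' | grep force
python3 -m crank '{"rows": [[0, 0.0043, 0.0025, 0, 0, 0, 0], [0, 0.0043, 0.0025, 0, 0, 0, 0], [0, 0.0043, 0.0025, 0, 0, 0, 0], [0, 0.0043, 0.0025, 0, 0, 0, 0], [0, 0.0043, 0.0025, 0, 0, 0, 0]]}' | grep force
python3 -m crank '{"rows": [[0, 0, 0, 0, 0, 0, 0]]}' | grep force
python3 chk.py
```

```text
contact_force: [-0.4, 0.1, -1.2]
grasp_force: 59.7
contact_force: [-0.0, 0.1, -1.4]
grasp_force: 59.7
contact_force: [0.6, -0.3, -1.1]
grasp_force: 59.7
tip in plate mm [19.4 -0.3 15.8] [ 0.6 -0.3 -1.1]
```

Now the cross leg to corner 2 (40 mm, 10 rows of 4 mm).

Scaled: 0.003465 m / 0.8 = 0.0043, -0.002 m / 0.8 = -0.0025.

```bash
python3 -m crank '{"rows": [[0, -0.0025, 0.0043, 0, 0, 0, 0], [0, -0.0025, 0.0043, 0, 0, 0, 0], [0, -0.0025, 0.0043, 0, 0, 0, 0], [0, -0.0025, 0.0043, 0, 0, 0, 0], [0, -0.0025, 0.0043, 0, 0, 0, 0]]}' | grep force
python3 -m crank '{"rows": [[0, -0.0025, 0.0043, 0, 0, 0, 0], [0, -0.0025, 0.0043, 0, 0, 0, 0], [0, -0.0025, 0.0043, 0, 0, 0, 0], [0, -0.0025, 0.0043, 0, 0, 0, 0], [0, -0.0025, 0.0043, 0, 0, 0, 0]]}' | grep force
python3 -m crank '{"rows": [[0, 0, 0, 0, 0, 0, 0]]}' | grep force
python3 chk.py
```

```text
contact_force: [0.3, -0.3, -0.6]
grasp_force: 59.7
contact_force: [-0.0, 0.0, -1.0]
grasp_force: 59.7
contact_force: [-0.2, -0.1, -0.5]
grasp_force: 59.7
tip in plate mm [-20.9  -0.   15.7] [-0.2 -0.1 -0.5]
```

Scaled: 0.003465 m / 0.8 = 0.0043, 0.002 m / 0.8 = 0.0025.

```bash
python3 -m crank '{"rows": [[0, 0.0043, 0.0025, 0, 0, 0, 0], [0, 0.0043, 0.0025, 0, 0, 0, 0], [0, 0.0043, 0.0025, 0, 0, 0, 0], [0, 0.0043, 0.0025, 0, 0, 0, 0], [0, 0.0043, 0.0025, 0, 0, 0, 0]]}' | grep force
python3 -m crank '{"rows": [[0, 0.0043, 0.0025, 0, 0, 0, 0], [0, 0.0043, 0.0025, 0, 0, 0, 0], [0, 0.0043, 0.0025, 0, 0, 0, 0], [0, 0.0043, 0.0025, 0, 0, 0, 0], [0, 0.0043, 0.0025, 0, 0, 0, 0]]}' | grep force
python3 chk.py
```

```text
contact_force: [0.1, -0.6, -1.3]
grasp_force: 59.7
contact_force: [-1.0, -0.3, -0.7]
grasp_force: 59.7
tip in plate mm [-20.6 -40.3  15.8] [-1.  -0.3 -0.7]
```

Scaled: 0.003465 m / 0.8 = 0.0043, 0.002 m / 0.8 = 0.0025.

```bash
python3 -m crank '{"rows": [[0, 0.0043, 0.0025, 0, 0, 0, 0], [0, 0.0043, 0.0025, 0, 0, 0, 0], [0, 0.0043, 0.0025, 0, 0, 0, 0], [0, 0.0043, 0.0025, 0, 0, 0, 0], [0, 0.0043, 0.0025, 0, 0, 0, 0]]}' | grep force
python3 -m crank '{"rows": [[0, 0.0043, 0.0025, 0, 0, 0, 0], [0, 0.0043, 0.0025, 0, 0, 0, 0], [0, 0.0043, 0.0025, 0, 0, 0, 0], [0, 0.0043, 0.0025, 0, 0, 0, 0], [0, 0.0043, 0.0025, 0, 0, 0, 0]]}' | grep force
python3 -m crank '{"rows": [[0, 0, 0, 0, 0, 0, 0], [0, 0, 0, 0, 0, 0, 0]]}' | grep force
python3 chk.py
```

```text
contact_force: [-0.1, 0.8, -0.7]
grasp_force: 59.7
contact_force: [-0.1, -0.1, -1.1]
grasp_force: 59.7
contact_force: [-0.5, 0.4, -1.5]
grasp_force: 59.7
tip in plate mm [-20.7 -80.   15.8] [-0.5  0.4 -1.5]
```

Scaled: -0.045 m / 0.8 = -0.0563, -0.03 m / 0.8 = -0.0375.

```bash
python3 -m crank '{"rows": [[0, 0, 0, -0.0063, 0, 0, 0], [0, 0, 0, -0.0088, 0, 0, 0], [0, 0, 0, -0.0375, 0, 0, 0], [0, 0, 0, -0.0563, 0, 0, 0], [0, 0, 0, -0.0563, 0, 0, 0]]}' | head -2
python3 -m crank '{"rows": [[0, 0, 0, 0, 0, 0, -0.1162], [0, 0, 0, 0, 0, 0, -0.1162], [0, 0, 0, 0, 0, 0, -0.1162], [0, 0, 0, 0, 0, 0, -0.1162], [0, 0, 0, 0, 0, 0, 0]]}' | head -3
python3 - <<'E'
from h import *
st=manip.state(); r=rot(st['tool_rot']); print(st['tool_pos'],r.as_matrix().round(4)[:,:2],tool(np.array([.4810,-.3165,.19])-st['tool_pos']))
z=np.load('w4.npz');C=z['C'];ii=z['im'].astype(int)  # rest base top, z=.008, for its centre
m=(abs(C[...,2]-.008)<.003)&(ii[...,0]>ii[...,2]+35)&(np.hypot(C[...,0]-.48,C[...,1]+.315)<.09)
n,l,s,ce=cv2.connectedComponentsWithStats(m.astype(np.uint8)); k=s[1:,4].argsort()[::-1][:3]+1; p=C[np.isin(l,[i for i in k if s[i,4]>80])]
R0=rot(z['tr']); q=R0.inv().apply(p-z['tp']); print(len(p),np.percentile(q,[.5,99.5],axis=0),cv2.minAreaRect((p[:,:2]*1e3).astype(np.float32)))
E
```

```text
time: 22.95
tool_pos: [0.4857, -0.0007, 0.2216]
time: 23.58
tool_pos: [0.486, -0.0007, 0.2204]
tool_rot: [0.0, 0.995, -0.102, 0.0]
[ 0.48600915 -0.00072295  0.2203692 ] [[ 9.792e-01 -2.028e-01]
 [-2.028e-01 -9.792e-01]
 [ 7.000e-04 -0.000e+00]] [0.05910098 0.3102334  0.03041117]
3837 [[-0.05413868 -0.02671821  0.14353397]
 [ 0.06227771  0.03133476  0.14772805]] ((480.8616943359375, -315.1659851074219), (58.71018981933594, 118.7860107421875), 78.78154754638672)
```

Scaled: 0.0516 m / 0.8 = 0.0645, 0.0098 m / 0.8 = 0.0123.

```bash
python3 -m crank '{"rows": [[0, 0.0123, 0.0645, 0, 0, 0, 0], [0, 0.0123, 0.0645, 0, 0, 0, 0], [0, 0.0123, 0.0645, 0, 0, 0, 0], [0, 0.0123, 0.0645, 0, 0, 0, 0], [0, 0.0123, 0.0645, 0, 0, 0, 0]]}' | head -2
python3 -m crank '{"rows": [[0, 0.0123, 0.0644, 0, 0, 0, 0.0051], [0, 0, 0, 0.0375, 0, 0, 0], [0, 0, 0, 0.05, 0, 0, 0], [0, 0, 0, 0.0375, 0, 0, 0], [0, 0, 0, 0, 0, 0, 0]]}'
python3 - <<'E'
from h import *
st=manip.state(); r=rot(st['tool_rot']); print(st['tool_pos'],r.as_matrix().round(4)[:,:2],tool(np.array([.4808,-.3157,.084])-st['tool_pos']))
E
```

```text
time: 24.2
tool_pos: [0.482, -0.2651, 0.2203]
time: 24.82
tool_pos: [0.4797, -0.3144, 0.1168]
tool_rot: [-0.002, 0.994, -0.106, -0.003]
contact_force: [-0.4, -0.0, -0.3]
gripper_width: 0.149
grasp_force: 59.7
[ 0.47969401 -0.31436586  0.116843  ] [[ 0.9775 -0.2111]
 [-0.211  -0.9775]
 [-0.0057 -0.003 ]] [0.00154842 0.00117029 0.03283136]
```

Scaled: 0.01 m / 0.8 = 0.0125, -0.016 rad / 1.5708 = -0.0102.

```bash
python3 -m crank '{"rows": [[0, 0, 0, 0.0125, 0, 0, -0.0102], [0, 0, 0, 0, 0, 0, 0], [0, 0, 0, 0, 0, 0, 0]]}'
python3 - <<'E'
from h import *
st=manip.state(); r=rot(st['tool_rot']); print(st['tool_pos'],r.as_matrix().round(4)[:,:2],tool(np.array([.4808,-.3157,.084])-st['tool_pos']))
E
```

```text
time: 25.2
tool_pos: [0.482, -0.3162, 0.1111]
tool_rot: [0.001, 0.995, -0.097, 0.001]
contact_force: [0.4, -0.5, 0.3]
gripper_width: 0.147
grasp_force: 59.7
[ 0.48198584 -0.31623196  0.1110666 ] [[ 0.9811 -0.1933]
 [-0.1933 -0.9811]
 [ 0.0017  0.001 ]] [-0.00131352 -0.00031986  0.02706404]
```

Scaled: 0.012 m / 0.8 = 0.015, 0.008 m / 0.8 = 0.01.

```bash
python3 -m crank '{"rows": [[0, -0.0013, -0.0004, 0.015, 0, 0, 0], [0, 0, 0, 0.01, 0, 0, 0], [0, 0, 0, 0.005, 0, 0, 0], [0, 0, 0, 0.0025, 0, 0, 0], [0, 0, 0, 0, 0, 0, 0]]}'
```

```text
time: 25.82
tool_pos: [0.4806, -0.3154, 0.0839]
tool_rot: [0.0, 0.995, -0.097, 0.0]
contact_force: [-0.4, -0.5, -1.2]
gripper_width: 0.146
grasp_force: 59.8
```

Scaled: 0.0006 m / 0.8 = 0.0008.

```bash
python3 -m crank '{"rows": [[0, 0, 0, 0.0008, 0, 0, 0], [0, 0, 0, 0, 0, 0, 0]]}'
python3 -m crank '{"rows": [[0.5, 0, 0, 0, 0, 0, 0], [0.5, 0, 0, 0, 0, 0, 0], [0.5, 0, 0, 0, 0, 0, 0], [0.5, 0, 0, -0.0125, 0, 0, 0], [0.5, 0, 0, -0.0375, 0, 0, 0]]}'
python3 -m crank '{"rows": [[0.5, 0, 0, -0.0563, 0, 0, 0], [0.5, 0, 0, -0.0563, 0, 0, 0], [0.5, 0, 0, -0.025, 0, 0, 0], [0.5, 0, 0, 0, 0, 0, 0], [0.5, 0, 0, 0, 0, 0, 0]]}'
python3 - <<'E'
from h import *
im,d,P=shot('wrist','w6.png'); C=cloud(d,P); ii=im.astype(int)
m=(abs(C[...,2]-.084)<.008)&(ii[...,0]>ii[...,2]+90)&(ii[...,1]<.65*ii[...,0]); n,l,s,ce=cv2.connectedComponentsWithStats(m.astype(np.uint8)); k=1+s[1:,4].argmax(); p=C[l==k]
print('handle',len(p),np.median(p,0),cv2.minAreaRect((p[:,:2]*1e3).astype(np.float32)),np.linalg.lstsq(np.c_[p[:,:2]-p[:,:2].mean(0),np.ones(len(p))],p[:,2],rcond=None)[0])
im,d,P=shot('top','t2.png');C=cloud(d,P);z=np.load('top1.npz')
cv2.imwrite('pics/t2c.png',cv2.resize(im[150:290,180:420,::-1],None,fx=3.3,fy=3.3,interpolation=cv2.INTER_CUBIC))
E
```

```text
time: 26.08
tool_pos: [0.4806, -0.3155, 0.0835]
tool_rot: [0.0, 0.995, -0.097, 0.0]
contact_force: [0.3, 0.8, -1.1]
gripper_width: 0.147
grasp_force: 59.8
time: 26.7
tool_pos: [0.4794, -0.3144, 0.1222]
tool_rot: [-0.001, 0.995, -0.097, -0.002]
contact_force: [0.5, -0.1, 0.0]
gripper_width: 0.502
grasp_force: 0.0
time: 27.32
tool_pos: [0.4797, -0.3146, 0.2308]
tool_rot: [-0.001, 0.995, -0.097, -0.001]
contact_force: [-0.5, -0.4, -0.5]
gripper_width: 0.497
grasp_force: 0.0
handle 1236 [ 0.48180794 -0.31454582  0.08377987] ((478.8331604003906, -313.7491760253906), (13.414334297180176, 92.48255920410156), 79.34019470214844) [0.00574304 0.02404312 0.08374031]
```

View pics/w6.png

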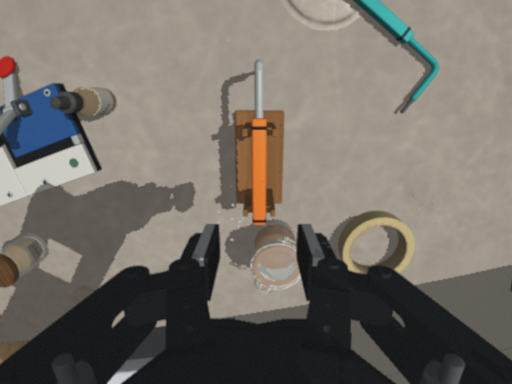

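The wrist picture shows the pick back in both saddles: handle (255–265, 120–222), shaft end (259, 62), handle top at z = 84 mm and level. The clamp is still open (pad at (8, 65)), and the gripper is clear.

```bash
python3 -c "
from plant import manip
print(manip.job_done())"
```

```text
the job is handed in; nothing more can be done
None
```

The job is handed in: the clamp is tipped fully up and left open, the pick's tip went through the whole seam from red dot to green dot in one pass with no contact felt, and the pick is back level in its rest; no bystander was touched as far as I could tell, and no verdict was printed.

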